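Turn the resistance box dial four clicks and apply

ROBOT

A 6-joint arm with a two-finger parallel gripper is mounted at the origin on a cart in front of the work surface, level with it; the furniture and walls round the work are solid. World frame = base frame: x ahead of the robot, y to its left, z up, the work surface at z = 0. Lengths are in mm, angles in rad, forces in N, time in s.
With the tool pointing down it reaches from about 300 to 775 mm from the base axis. Payload 14.6 kg.
Tool frame: the origin (TCP) lies at the very end of the fingers, on their centre line; the grasp point (between the pads) lies 19 mm behind it; z points along the fingers, y is the line along which they close (so a half turn about z gives the same grasp; the last joint's range is limited). The gripper opens to 94 mm and grips with 3 to 60 N. Pads are 16 mm wide; open, the fingers measure 119 mm over their backs; the gripper's body (75 mm by 177 mm) begins 78 mm behind the grasp point.
Start: joints at [-1.34, 0.3, 1.521, -0, 1.321, -0.067], TCP at [161.373, -525.783, 205.446] pointing down, gripper open.
Joint ranges: [-3.03, 3.03], [-0.79, 2.21], [0.23, 2.52], [-1.04, 4.18], [0, 3.07], [-2.55, 2.55]. Speed limits (rad/s): [2.22, 2.22, 2.57, 3.14, 3.14, 3.14].

INTERFACE

Orientations are given as [roll, pitch, yaw] about the fixed x, y, z axes, in that order (R = Rz(yaw) Ry(pitch) Rx(roll)).
In Python, from cell import manip, optics gives the robot as it stands.
- The arm moves only by the shell command python3 -m crank 'ROWS' [FORCE]. ROWS is JSON, a list of rows, each a list of 7 numbers: the opening in per cent of the stroke, from 0 (shut) to 100 (fully open), then the shift along the tool's x, y, z in mm, then the turn, a rotation vector about the tool's x, y, z in rad. A call has 1 to 10 rows; each row is the pose to reach, as a shift and turn from the pose commanded when the call began, along the tool's axes at that moment; what a row does not reach only later rows make up. A row lasts 1/10 s, in which the tool goes at most 50 mm and 8.59 degrees, less where a joint would pass 70% of its speed; a pose out of reach is approached as far as the arm can. A call with a gripper value outside its range is refused whole. The fingers move at their own pace and stop on an object; FORCE is the grip in N (left out, the last holds). Time passes only in rows, so rows that repeat a pose let the fingers close. It gives the time, the measured TCP pose, the force, the opening and the grip force at its end, in the units of the state.
- manip.read_state(): the state, without advancing time (a new reading comes with each control period).
- optics.camera(name): name is "scene" or "top"; returns (picture, depth): 420x560x3 uint8, red, green, blue; 420x560 float32, mm along the optical axis (not along the pixel's ray), 0 where there is no reading.
- optics.calibration(name): a dict with "camera_matrix" (3x3 intrinsics, pixels), "R" (3x3) and "t" (3): a world point X has camera coordinates R X + t. Camera axes: x right, y down, z forward; pixel columns grow to the right and rows downward; lengths in mm; the calibration is good to about 2 mm. A picture is of the moment at which its call begins. calibration takes no time and is no camera call.
- manip.sign_off(): hands the job in; it is judged then, once.
The state is a dict: "clock": time; "joints": joint angles; "qd": joint speeds; "effort": joint torques, N m; "eef_pos": TCP position; "eef_rot": TCP orientation; "wrist_force": force on the tool from outside, world axes, zero at the start; "moment": the same for the moment, N m; "finger_gap": finger opening in mm; "finger_force": force on a finger pad.
Only numpy, scipy, OpenCV 4.12 (cv2) and the standard library are available. Lean on these libraries where they do the work, as an engineer would, in place of code of your own. Each camera call takes 0.05 s, during which the arm holds its last target. There are 200 camera calls.

TASK

Raise the resistance by four steps: with a fingertip, push the bar of the big dial on the resistance box round clockwise (seen from above) until it rests exactly four clicks on from where it stands now, without pinching the bar. Then press the round push button on the box fully down and let it come up, to apply the setting; do not press it at any other setting. Leave the small knob and the loose things round the box where they are.

Things in the scene. Friction and masses are not known exactly. Their poses are not given: they have to be found in the camera images.
- resistance_box: grey box with aluminium top panel, 124 (x) by 224 (y) by 50 mm tall, fixed. Origin: centre of its underside; z up; its long front faces its -x, to the robot. On the panel: the big click dial at the +y end (robot's left); at the -y end the round push button (front) and a small plain trim knob (back).
- dial (a joint): angle of the big dial, rad, growing clockwise from above. 10 click positions, 30 degrees (0.5236) apart, at 0 to 4.712, stops at both ends; starts in one of the first four. A push of about 8 to 13 N at 25 mm from the axis turns it; past half-way snaps ahead of the finger to the next position and stays. The marked end points 135 degrees minus this angle, counter-clockwise from the box's +x.
- dial_centre (a point): point on the big dial's vertical axis, 67 mm above the table, half-way up its bar, at (0, 50 mm) in the box's x and y. Its x turns with the dial, along the bar to the marked end. Disc 92 mm across, its upper face 57 mm above the table; upright bar across the middle 68 mm long, 12 mm wide, 20 mm tall (top at 77 mm), to be pushed sideways near an end; the round hub is mere looks.
- dial_pointer (a point): point on the bar near its marked end (a white line on the upper edge of this end), 36 mm from the dial's axis, 67 mm above the table.
- apply_button (a joint): travel of the round push button, m: 0 up, 0.006 fully down; springs back; fully down takes about 5 N.
- apply_button_top (a point): centre of the upper face of the round grey push button, 28 mm across, in a black collar, at (-26 mm, -68 mm) in the box's x and y; pressed straight down.
- trim_knob (a joint): angle of the small trim knob, rad, turns freely with light friction; to be left alone.
- trim_mark (a point): mark on the top of the small trim knob (30 mm across, 16 mm tall, axis at (30 mm, -68 mm) in the box's x and y), 12 mm from its axis.
- flux_tin: round tin, 53 mm across, 22 mm tall, at the dial end of the box; loose, to be left alone. Origin: centre of its underside.
- cleaner_bottle: small white squeeze bottle, 40 mm across, 96 mm tall, at the button end of the box; loose, to be left alone. Origin: centre of its underside.
- solar_lid: round white lid with a solar panel, 59 mm across, 13 mm tall, at the button end of the box; loose, to be left alone. Origin: centre of its underside.
- marker: marker pen, 136 mm long, lying behind the box; loose, to be left alone. Origin: centre of its underside.
- cell_green: battery cell, 45 mm long and 10 mm thick, lying in front of the box; loose, to be left alone. Origin: centre of its underside.
- desolder_pump: desoldering pump, 172 mm long, lying farther back, behind the box; loose, to be left alone. Origin: centre of its underside.

How it is judged (in metres and radians):
On the way, in this order (a step that is already met when the one before it is completed fails the run):
1. the big dial rests four clicks clockwise of its start (distance of dial_pointer from where it was at the start of the episode between 0.0597 and 0.0647 m and value of joint dial between 1.885 and 3.875 rad and velocity of joint dial between -0.3 and 0.3 rad/s), for 0.3 s.
2. then the push button is pressed down, with the dial at that setting (value of joint apply_button above 0.0045 m and distance of dial_pointer from where it was at the start of the episode between 0.0597 and 0.0647 m and value of joint dial between 1.885 and 3.875 rad), for 0.05 s.
At the end, for the whole second after the job is handed in: The big dial rests at the fourth click clockwise from its start (within 8 degrees), the push button has been pressed and is up again, and the small knob stands where it stood (its mark within 5 mm) (distance of dial_pointer from where it was at the start of the episode between 0.0597 and 0.0647 m and value of joint dial between 1.885 and 3.875 rad and value of joint apply_button below 0.001 m and velocity of joint dial between -0.1 and 0.1 rad/s and distance of trim_mark from where it was at the start of the episode below 0.005 m); the robot touches nothing.
It fails at once if the push button is pressed (over 3 mm) while the big dial is not at the fourth click (value of joint apply_button above 0.003 m and not (distance of dial_pointer from where it was at the start of the episode between 0.0597 and 0.0647 m and value of joint dial between 1.885 and 3.875 rad)).
It fails at once if the dial's bar is pinched: both its flanks pressed by the fingers at once (contact force between each of dial_c1, dial_c2 and the fingers above 1 N).
It fails at once if the small knob is turned (distance of trim_mark from where it was at the start of the episode above 0.008 m).
It fails at once if a loose thing is shifted by more than 20 mm or lifted (distance of any of flux_tin, cleaner_bottle, solar_lid, marker, cell_green, desolder_pump from where it was at the start of the episode above 0.02 m).
It also fails if it takes over 51 s, if anything falls off the work surface, if the arm or the gripper's body presses on something with over 40 N, if the wrist force passes 120 N, or if a joint passes its speed limit or range.

## Working session

There is one attempt and no reset: what is moved stays moved. The work goes in short steps, Python scripts to look and compute and a shell command to move; the robot and the scene stay as the last step left them, time stands still between calls to the robot, and variables do not carry over. Pictures are saved under pics/ and viewed, at most 10 in all, crops included, and the job is handed in when it is done.

```bash
mkdir -p pics; cat > h.py <<'E'
import numpy as np,cv2
from cell import manip,optics
def snap(n,f):
    im,d=optics.camera(n); cv2.imwrite(f'pics/{f}.png',im[:,:,::-1]); np.savez(f'pics/{f}.npz',im=im,d=d); return im,d
def ray(n,u,v,z):
    c=optics.calibration(n);K,R,t=[np.array(c[k],float) for k in('camera_matrix','R','t')]
    C=-R.T@t; r=R.T@np.linalg.inv(K)@np.array([u,v,1.]); return C+r*(z-C[2])/r[2]
def cloud(n,d):
    c=optics.calibration(n);K,R,t=[np.array(c[k],float) for k in('camera_matrix','R','t')]
    v,u=np.mgrid[:d.shape[0],:d.shape[1]]
    p=np.stack([u,v,np.ones_like(u)],-1)@np.linalg.inv(K).T*d[...,None]
    return (p-t)@R
E
python3 - <<'E'
from h import *
for n in('top','scene'): snap(n,n+'0')
for n in('top','scene'):
    c=optics.calibration(n); print(n,-np.array(c['R']).T@np.array(c['t']),c['camera_matrix'],c['R'])
print(manip.read_state())
E
```

```text
top [ 427.57453154   57.33838066 1123.98222404] [[486.41568484   0.         282.03007053]
 [  0.         486.41568484 211.2886542 ]
 [  0.           0.           1.        ]] [[ 0.01851376 -0.99979595  0.00808125]
 [-0.99658361 -0.01910373 -0.08035022]
 [ 0.08048821 -0.00656605 -0.99673393]]
scene [158.25868736 585.42708989 636.00929091] [[404.81035176   0.         279.17052084]
 [  0.         404.81035176 212.96215735]
 [  0.           0.           1.        ]] [[-8.38393482e-01 -5.45065362e-01 -3.47664942e-04]
 [-3.64113601e-01  5.60536551e-01 -7.43787645e-01]
 [ 4.05607761e-01 -6.23460124e-01 -6.68415903e-01]]
{'clock': 0.1, 'joints': array([-1.33960519e+00,  3.00407225e-01,  1.52151542e+00,  4.38153447e-06,
        1.32072961e+00, -6.66135821e-02]), 'qd': array([ 0.00054106, -0.00313236, -0.0012991 , -0.00167846,  0.00050675,
        0.00103429]), 'effort': array([ 7.30574757e-04, -5.32645476e+01, -3.53283620e+01,  7.09515042e-02,
        2.35044683e-02, -4.26154634e-05]), 'eef_pos': array([ 161.31772541, -525.55681441,  204.94915092]), 'eef_rot': array([-3.14053568e+00, -7.47664030e-05,  2.97803594e-01]), 'wrist_force': array([-0.3945362 , -0.16473199, -0.3571394 ]), 'moment': array([0.03635881, 0.02031839, 0.00104081]), 'finger_force': 0.0, 'finger_gap': 94.33782503816016}
```

View pics/top0.png

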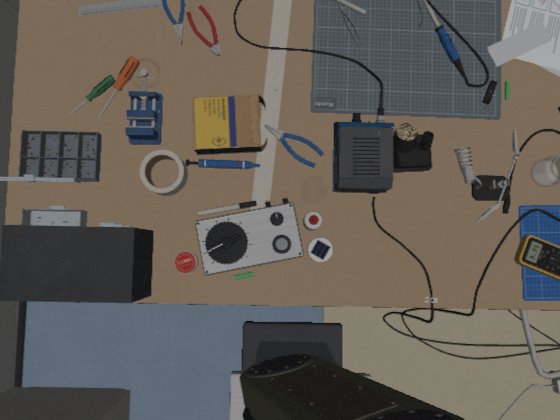

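View pics/scene0.png

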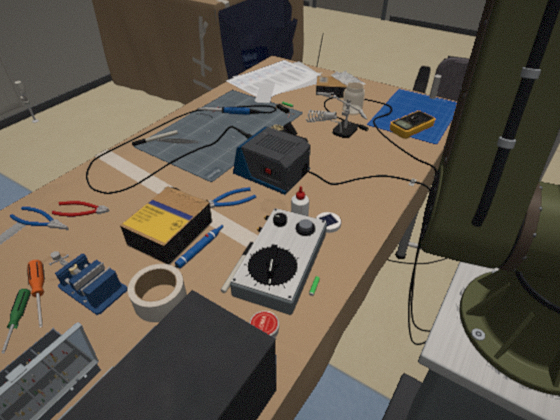

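The top view shows the box around (249,238), with the dial at about (227,243), the button at (282,244) and the trim knob at (277,219). There is a big black obstacle at lower left. Next I'll fit the panel and view enlarged crops.

```bash
python3 - <<'E'
from h import *
a=np.load('pics/top0.npz');im,d=a['im'],a['d']
P=cloud('top',d)
b=np.load('pics/scene0.npz');Q=cloud('scene',b['d'])
for n,p,i,w in(('top',P,im,(185,325,190,290)),('scene',Q,b['im'],(225,335,200,310))):
    x0,x1,y0,y1=w
    sub=p[y0:y1,x0:x1]; s=i[y0:y1,x0:x1]
    m=((sub[...,2]>38)&(sub[...,2]<66)).astype(np.uint8)
    k,l,st,ce=cv2.connectedComponentsWithStats(m); j=1+st[1:,4].argmax()
    mm=l==j; xy=sub[mm][:,:2].astype(np.float32)
    print(n,mm.sum(),cv2.minAreaRect(xy),np.median(sub[mm][:,2]))
    # dark disc centre
    dk=((s.max(2)<75)&mm).astype(np.uint8);k,l,st,ce=cv2.connectedComponentsWithStats(dk)
    for q in range(1,k):
        if st[q,4]>40: print(st[q],ce[q]+[x0,y0],ray(n,*(ce[q]+[x0,y0]),57))
# obstacle black box
sub=P[225:300,5:150];print('black z',np.percentile(sub[...,2],[5,50,95]),sub[70,130],sub[5,140])
c1=cv2.resize(im[195:285,185:305],None,fx=4,fy=4,interpolation=cv2.INTER_CUBIC)
c2=cv2.resize(b['im'][200:310,225:345],None,fx=3.27,fy=3.27,interpolation=cv2.INTER_CUBIC)
c2=cv2.resize(c2,(392,360));cv2.imwrite('pics/crop.png',np.hstack([c1[:,:400],c2])[:,:,::-1])
E
```

```text
top 5141 ((453.25640869140625, 121.8339614868164), (124.02796173095703, 224.32237243652344), 12.14194393157959) 52.097906728384956
[  20   32   43   42 1128] [226.26152482 242.30407801] [443.34352745 171.02304504  57.        ]
[ 88  45  18  18 135] [281.11111111 243.48148148] [443.00913824  51.0119304   57.        ]
scene 5000 ((451.7662353515625, 123.88131713867188), (123.1534423828125, 223.84730529785156), 11.699474334716797) 50.43133531478815
[48 18 14  9 64] [279.390625 222.6875  ] [492.69948656  70.53395046  57.        ]
[ 71  23  19  13 146] [304.7739726  230.01369863] [437.30441996  60.56864852  57.        ]
[  23   47   49   39 1212] [271.97029703 266.73267327] [439.12359109 178.41087515  57.        ]
[ 6 85 30 11 45] [245.82222222 289.77777778] [448.34870937 247.69440166  57.        ]
[37 95 32 10 44] [278.5        299.88636364] [388.15639754 234.30345206  57.        ]
black z [ 73.50476152 153.66115837 156.77406196] [332.53773148 344.90963771 127.55986029] [466.08505637 343.38738508  79.16952267]
```

View pics/crop.png

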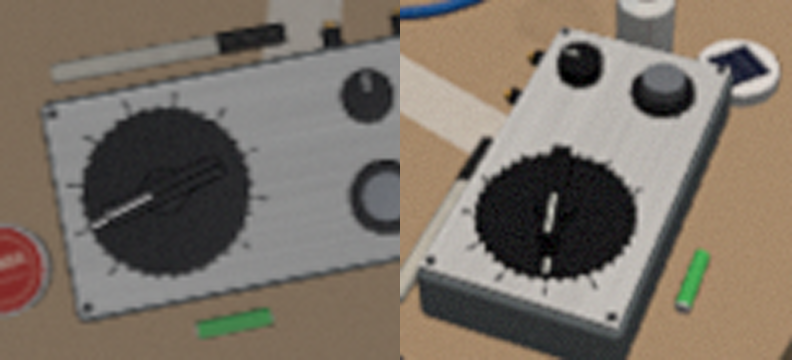

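The unmarked end of the bar is at about -63° in world and the dial reads 30° (second position). The box yaw is about 12° and the dial centre is about (442.5, 171.8). I'll push the unmarked end with closed fingers, tool +x face leading, starting at yaw 207° and ending near 95°.

```bash
python3 -m crank '[[0,25,-28,0,0,0,-0.14],[0,50,-56,0,0,0,-0.28],[0,75,-84,0,0,0,-0.42],[0,100,-112,0,0,0,-0.56],[0,125,-140,0,0,0,-0.7],[0,150,-168,0,0,0,-0.84],[0,175,-196,0,0,0,-0.98],[0,200,-224,0,0,0,-1.12],[0,225,-252,0,0,0,-1.26],[0,250,-281,0,0,0,-1.4]]' 40
cat >> h.py <<'E'
def goto(x,y,z,yaw):
    from scipy.spatial.transform import Rotation as Ro
    s=manip.read_state();R=Ro.from_euler('xyz',s['eef_rot']);T=Ro.from_euler('xyz',[np.pi,0,np.radians(yaw)])
    print('pos',s['eef_pos'].round(1),'rot',s['eef_rot'].round(3),'j',s['joints'].round(2),'F',s['wrist_force'].round(1),'t',s['clock'])
    print('shift',R.inv().apply(np.array([x,y,z])-s['eef_pos']).round(1),'turn',(R.inv()*T).as_rotvec().round(3))
E
python3 -c "
from h import *
goto(473.4,159.4,130,206.9)"
```

```text
clock: 1.1
eef_pos: [318.1, -182.3, 205.4]
eef_rot: [3.142, -0.0, 1.703]
wrist_force: [0.5, 1.2, 0.0]
finger_gap: 17.2
finger_force: 0.0
pos [ 318.1 -182.3  205.4] rot [ 3.142 -0.     1.703] j [-0.62 -0.12  1.98  0.    1.28 -0.75] F [0.5 1.2 0. ] t 1.1
shift [318.2 199.   75.4] turn [ 0.     0.    -1.908]
```

```bash
python3 -m crank '[[0,32,20,0,0,0,-0.14],[0,64,40,0,0,0,-0.28],[0,96,60,0,0,0,-0.42],[0,127,80,0,0,0,-0.56],[0,159,100,0,0,0,-0.7],[0,191,120,0,0,0,-0.84],[0,223,140,0,0,0,-0.98],[0,255,160,0,0,0,-1.12],[0,286,180,20,0,0,-1.26],[0,318,199,40,0,0,-1.4]]'
python3 -c "
from h import *
goto(473.4,159.4,100,206.9)"
```

```text
clock: 2.1
eef_pos: [475.6, 158.4, 164.9]
eef_rot: [3.141, 0.001, 3.104]
wrist_force: [-0.2, -0.3, -0.4]
finger_gap: 0.9
finger_force: 0.0
pos [475.6 158.4 164.9] rot [3.141e+00 1.000e-03 3.104e+00] j [ 0.25  0.23  1.71 -0.    1.2  -1.28] F [-0.2 -0.3 -0.4] t 2.1
shift [ 2.3  0.9 64.9] turn [-0.     0.001 -0.507]
```

```bash
python3 -m crank '[[0,1,0,10,0,0,-0.13],[0,2,1,25,0,0,-0.26],[0,2,1,40,0,0,-0.39],[0,2,1,55,0,0,-0.507],[0,2,1,65,0,0,-0.507],[0,2,1,65,0,0,-0.507]]'
python3 - <<'E'
from h import *
goto(473.4,159.4,63,206.9)
im,_=snap('top','t1'); im2,_=snap('scene','s1')
c1=cv2.resize(im[195:285,185:285],None,fx=4,fy=4,interpolation=cv2.INTER_CUBIC)
c2=cv2.resize(im2[200:310,225:335],(400,360),interpolation=cv2.INTER_CUBIC)
cv2.imwrite('pics/crop1.png',np.hstack([c1,c2])[:,:,::-1])
E
```

```text
clock: 2.7
eef_pos: [472.5, 157.8, 99.3]
eef_rot: [3.141, -0.002, -2.682]
wrist_force: [-0.0, 0.5, -1.3]
finger_gap: 0.4
finger_force: 0.0
pos [472.5 157.8  99.3] rot [ 3.141e+00 -2.000e-03 -2.682e+00] j [ 0.25  0.31  1.78  0.    1.06 -1.78] F [-0.   0.5 -1.3] t 2.7
shift [-1.6  1.  36.3] turn [ 0.001 -0.002 -0.01 ]
```

View pics/crop1.png

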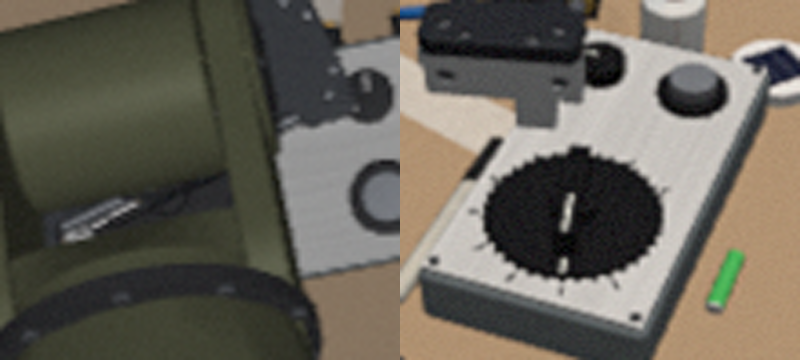

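The right crop shows the fingertips behind the bar's unmarked end, clear of it. The white mark still points to the left-front. I'll descend and then make contact.

```bash
python3 -m crank '[[0,-1,1,10,0,0,0],[0,-1,1,20,0,0,0],[0,-1,1,30,0,0,0],[0,-1,1,36,0,0,0],[0,-1,1,36,0,0,0],[0,3,1,36,0,0,0],[0,6,1,36,0,0,0],[0,6,1,36,0,0,0]]'
python3 - <<'E'
from h import *
C=np.array([442.5,171.8])
s=manip.read_state();print(s['eef_pos'],s['wrist_force'])
# finger pose for each bar position (unmarked end), touching
for k in np.arange(0,121,15):
    th=np.radians(-63.1-k);u=np.array([np.cos(th),np.sin(th)]);t=np.array([u[1],-u[0]])
    p=C+25*u-14*t
    print(k,p.round(1),end=' ');goto(*p,63,206.9-k)
E
```

```text
clock: 3.6
eef_pos: [467.6, 156.1, 64.9]
eef_rot: [-3.141, 0.002, -2.679]
wrist_force: [3.0, 1.2, -3.1]
finger_gap: 0.6
finger_force: 1.6
[467.56413788 156.11519339  64.92490714] [ 2.95753205  1.1569222  -3.09050243]
0 [466.3 155.8] pos [467.6 156.1  64.9] rot [-3.141e+00  2.000e-03 -2.679e+00] j [ 0.25  0.35  1.82  0.    0.97 -1.79] F [ 3.   1.2 -3.1] t 3.6
shift [1.3 0.3 1.9] turn [-0.     0.002 -0.006]
15 [461.4 150.2] pos [467.6 156.1  64.9] rot [-3.141e+00  2.000e-03 -2.679e+00] j [ 0.25  0.35  1.82  0.    0.97 -1.79] F [ 3.   1.2 -3.1] t 3.6
shift [ 8.2 -2.5  1.9] turn [-0.     0.002  0.255]
30 [455.1 146.1] pos [467.6 156.1  64.9] rot [-3.141e+00  2.000e-03 -2.679e+00] j [ 0.25  0.35  1.82  0.    0.97 -1.79] F [ 3.   1.2 -3.1] t 3.6
shift [15.6 -3.4  1.9] turn [0.    0.002 0.517]
45 [448.  143.7] pos [467.6 156.1  64.9] rot [-3.141e+00  2.000e-03 -2.679e+00] j [ 0.25  0.35  1.82  0.    0.97 -1.79] F [ 3.   1.2 -3.1] t 3.6
shift [23.  -2.4  1.9] turn [0.    0.002 0.779]
60 [440.6 143.2] pos [467.6 156.1  64.9] rot [-3.141e+00  2.000e-03 -2.679e+00] j [ 0.25  0.35  1.82  0.    0
[... 217 characters left out ...]
 [ 3.   1.2 -3.1] t 3.6
shift [35.8  5.1  1.9] turn [1.000e-03 2.000e-03 1.303e+00]
90 [426.5 148. ] pos [467.6 156.1  64.9] rot [-3.141e+00  2.000e-03 -2.679e+00] j [ 0.25  0.35  1.82  0.    0.97 -1.79] F [ 3.   1.2 -3.1] t 3.6
shift [40.3 11.1  1.8] turn [1.000e-03 2.000e-03 1.564e+00]
105 [420.9 152.9] pos [467.6 156.1  64.9] rot [-3.141e+00  2.000e-03 -2.679e+00] j [ 0.25  0.35  1.82  0.    0.97 -1.79] F [ 3.   1.2 -3.1] t 3.6
shift [43.1 18.   1.8] turn [1.000e-03 2.000e-03 1.826e+00]
120 [416.8 159.2] pos [467.6 156.1  64.9] rot [-3.141e+00  2.000e-03 -2.679e+00] j [ 0.25  0.35  1.82  0.    0.97 -1.79] F [ 3.   1.2 -3.1] t 3.6
shift [44.1 25.4  1.8] turn [2.000e-03 2.000e-03 2.088e+00]
```

Contact felt (about 3 N) where predicted. Push the first part, to about 50°.

```bash
python3 -m crank '[[0,3,-1,0,0,0,0.08],[0,5.5,-1.8,0,0,0,0.17],[0,8,-2.5,0,0,0,0.255],[0,10.5,-2.9,0,0,0,0.34],[0,13,-3.2,0,0,0,0.43],[0,15.6,-3.4,0,0,0,0.517],[0,18,-3.2,0,0,0,0.6],[0,20.5,-2.8,0,0,0,0.69],[0,23,-2.4,0,0,0,0.78],[0,25,-1.7,0,0,0,0.86]]'
python3 - <<'E'
from h import *
C=np.array([442.5,171.8])
for k in (60,75,90,105,110,113,116):
    th=np.radians(-63.1-k);u=np.array([np.cos(th),np.sin(th)]);t=np.array([u[1],-u[0]])
    p=C+25*u-14*t
    print(k,p.round(1),end=' ');goto(*p,65,206.9-k)
E
```

```text
clock: 4.6
eef_pos: [446.9, 143.3, 65.4]
eef_rot: [3.14, 0.003, 2.741]
wrist_force: [10.2, -2.9, -2.0]
finger_gap: 0.5
finger_force: 4.8
60 [440.6 143.2] pos [446.9 143.3  65.4] rot [3.140e+00 3.000e-03 2.741e+00] j [ 0.23  0.3   1.89 -0.    0.95 -0.94] F [10.2 -2.9 -2. ] t 4.6
shift [ 5.8 -2.5  0.3] turn [0.002 0.003 0.177]
75 [433.2 144.7] pos [446.9 143.3  65.4] rot [3.140e+00 3.000e-03 2.741e+00] j [ 0.23  0.3   1.89 -0.    0.95 -0.94] F [10.2 -2.9 -2. ] t 4.6
shift [13.1 -4.   0.3] turn [0.002 0.003 0.439]
90 [426.5 148. ] pos [446.9 143.3  65.4] rot [3.140e+00 3.000e-03 2.741e+00] j [ 0.23  0.3   1.89 -0.    0.95 -0.94] F [10.2 -2.9 -2. ] t 4.6
shift [20.6 -3.6  0.3] turn [0.003 0.003 0.701]
105 [420.9 152.9] pos [446.9 143.3  65.4] rot [3.140e+00 3.000e-03 2.741e+00] j [ 0.23  0.3   1.89 -0.    0.95 -0.94] F [10.2 -2.9 -2. ] t 4.6
shift [27.7 -1.2  0.3] turn [0.003 0.002 0.962]
110 [419.4 154.9] pos [446.9 143.3  65.4] rot [3.140e+00 3.000e-03 2.741e+00] j [ 0.23  0.3   1.89 -0.    0.95 -0.94] F [10.2 -2.9 -2. ] t 4.6
shift [29.9 -0.   0.3] turn [0.003 0.002 1.05 ]
113 [418.5 156.1] pos [446.9 143.3  65.4] rot [3.140e+00 3.000e-03 2.741e+00] j [ 0.23  0.3   1.89 -0.    0.95 -0.94] F [10.2 -2.9 -2. ] t 4.6
shift [31.2  0.8  0.3] turn [0.003 0.002 1.102]
116 [417.7 157.4] pos [446.9 143.3  65.4] rot [3.140e+00 3.000e-03 2.741e+00] j [ 0.23  0.3   1.89 -0.    0.95 -0.94] F [10.2 -2.9 -2. ] t 4.6
shift [32.4  1.6  0.3] turn [0.003 0.002 1.154]
```

```bash
python3 -m crank '[[0,2.9,-1.2,0,0,0,0.09],[0,5.8,-2.5,0,0,0,0.177],[0,8,-3,0,0,0,0.265],[0,10.6,-3.6,0,0,0,0.35],[0,13,-4,0,0,0,0.44],[0,15.5,-4,0,0,0,0.525],[0,18,-3.8,0,0,0,0.61],[0,19,-3.7,0,0,0,0.65],[0,19,-3.7,0,0,0,0.65],[0,19,-3.7,0,0,0,0.65]]'
python3 - <<'E'
from h import *
C=np.array([442.5,171.8])
for k in (90,105,110,113,116):
    th=np.radians(-63.1-k);u=np.array([np.cos(th),np.sin(th)]);t=np.array([u[1],-u[0]])
    p=C+25*u-14*t
    print(k,p.round(1),end=' ');goto(*p,65,206.9-k)
im,_=snap('top','t2'); im2,_=snap('scene','s2')
c1=cv2.resize(im[195:285,185:285],None,fx=4,fy=4,interpolation=cv2.INTER_CUBIC)
c2=cv2.resize(im2[200:310,225:335],(400,360),interpolation=cv2.INTER_CUBIC)
cv2.imwrite('pics/crop2.png',np.hstack([c1,c2])[:,:,::-1])
E
```

```text
clock: 5.6
eef_pos: [428.1, 147.1, 65.4]
eef_rot: [3.138, 0.002, 2.095]
wrist_force: [7.7, -3.8, -0.2]
finger_gap: 0.5
finger_force: 3.2
90 [426.5 148. ] pos [428.1 147.1  65.4] rot [3.138e+00 2.000e-03 2.095e+00] j [ 0.25  0.26  1.93 -0.    0.94 -0.27] F [ 7.7 -3.8 -0.2] t 5.6
shift [ 1.6 -0.8  0.4] turn [0.003 0.002 0.054]
105 [420.9 152.9] pos [428.1 147.1  65.4] rot [3.138e+00 2.000e-03 2.095e+00] j [ 0.25  0.26  1.93 -0.    0.94 -0.27] F [ 7.7 -3.8 -0.2] t 5.6
shift [ 8.7 -3.2  0.3] turn [0.004 0.001 0.316]
110 [419.4 154.9] pos [428.1 147.1  65.4] rot [3.138e+00 2.000e-03 2.095e+00] j [ 0.25  0.26  1.93 -0.    0.94 -0.27] F [ 7.7 -3.8 -0.2] t 5.6
shift [11.1 -3.6  0.3] turn [0.004 0.001 0.403]
113 [418.5 156.1] pos [428.1 147.1  65.4] rot [3.138e+00 2.000e-03 2.095e+00] j [ 0.25  0.26  1.93 -0.    0.94 -0.27] F [ 7.7 -3.8 -0.2] t 5.6
shift [12.6 -3.7  0.3] turn [0.004 0.001 0.456]
116 [417.7 157.4] pos [428.1 147.1  65.4] rot [3.138e+00 2.000e-03 2.095e+00] j [ 0.25  0.26  1.93 -0.    0.94 -0.27] F [ 7.7 -3.8 -0.2] t 5.6
shift [14.1 -3.8  0.3] turn [0.004 0.001 0.508]
```

View pics/crop2.png

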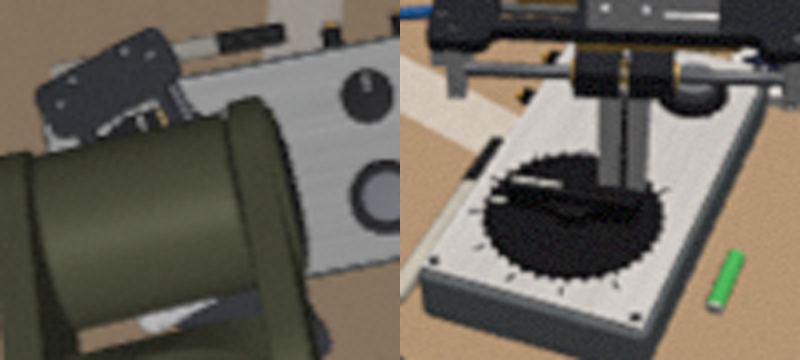

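The right crop shows the fingertips on the bar's near end and the white line now pointing back-left. I'll measure the bar angle from the white pixels in the scene view, before and now.

```bash
cat >> h.py <<'E'
def ang(f):
    im=np.load(f'pics/{f}.npz')['im'].astype(int)
    # dial neighbourhood in scene image
    C=np.array([442.5,171.8]); v,u=np.mgrid[225:290,235:315]
    P=np.stack([ray('scene',a,b,77)[:2] for a,b in zip(u.ravel(),v.ravel())])
    w=np.clip(im[225:290,235:315].min(2).ravel()-90,0,80)*(np.hypot(*(P-C).T)<39)
    m=w>15; m8=m.reshape(u.shape).astype(np.uint8)
    k,l,st,ce=cv2.connectedComponentsWithStats(m8)
    for q in range(1,k):
        if st[q,4]<8: continue
        p=P[(l==q).ravel()]; d=np.linalg.svd(p-p.mean(0))[2][0]; d=d*np.sign(d@(p.mean(0)-C))
        print(f,st[q],'mean',p.mean(0).round(1),'line ang',np.degrees(np.arctan2(d[1],d[0])).round(1),'radial ang',np.degrees(np.arctan2(*(p.mean(0)-C)[::-1])).round(1))
E
python3 -c "
from h import *
ang('scene0');ang('s1');ang('s2')"
```

```text
Traceback (most recent call last):
  File "h.py", line 22, in ang
    P=np.stack([ray('scene',a,b,77)[:2] for a,b in zip(u.ravel(),v.ravel())])
                ~~~^^^^^^^^^^^^^^^^
  File "h.py", line 6, in ray
    c=optics.calibration(n);K,R,t=[np.array(c[k],float) for k in('camera_matrix','R','t')]
ValueError: time passes only in moves, steps and waits
```

```bash
sed -i 's/c=optics.calibration(n);/c=cal(n);/' h.py; sed -i '2a import functools\ncal=functools.cache(optics.calibration)' h.py
python3 -c "
from h import *
ang('scene0');ang('s1');ang('s2')"
```

```text
scene0 [ 17  17  42  14 173] mean [456.4 150.2] line ang 32.4 radial ang -57.2
scene0 [34 34  4 12 21] mean [434.3 189.7] line ang 115.0 radial ang 114.6
s1 [ 17  17  42  14 175] mean [456.5 150.1] line ang 32.4 radial ang -57.2
s1 [34 34  4 12 24] mean [434.6 189.2] line ang 116.7 radial ang 114.4
s2 [ 17  17  28  13 129] mean [467.  155.1] line ang 55.1 radial ang -34.3
s2 [21 29 13  3 23] mean [460.7 179. ] line ang 21.7 radial ang 21.6
```

The bar has turned about 93°, so it stands at click 3, and the finger leads the model by about 3°. Now push past half-way to model 109°, then check.

```bash
python3 -m crank '[[0,2,-1,0,0,0,0.07],[0,4.5,-2,0,0,0,0.15],[0,6.5,-2.6,0,0,0,0.23],[0,8.5,-3.2,0,0,0,0.31],[0,9.5,-3.4,0,0,0,0.35],[0,10.5,-3.6,0,0,0,0.385],[0,10.5,-3.6,0,0,0,0.385],[0,10.5,-3.6,0,0,0,0.385]]'
python3 - <<'E'
from h import *
goto(418,157,65,93)
snap('scene','s3');ang('s3')
E
```

```text
clock: 6.5
eef_pos: [418.3, 154.6, 64.7]
eef_rot: [3.141, -0.0, 1.711]
wrist_force: [1.2, -0.5, 1.3]
finger_gap: 0.6
finger_force: 0.4
pos [418.3 154.6  64.7] rot [ 3.141 -0.     1.711] j [0.27 0.25 1.95 0.   0.94 0.13] F [ 1.2 -0.5  1.3] t 6.5
shift [ 2.4  0.  -0.3] turn [ 0.    -0.     0.088]
s3 [ 17  17  29  14 156] mean [465.8 157.8] line ang -118.8 radial ang -30.9
```

The wrist force fell to zero, so the dial snapped. Back off, rise and check.

```bash
python3 -m crank '[[0,-4,0,0,0,0,0],[0,-8,0,0,0,0,0],[0,-10,0,-15,0,0,0],[0,-30,0,-40,0,0,0],[0,-60,0,-60,0,0,0],[0,-90,0,-60,0,0,0],[0,-100,0,-60,0,0,0],[0,-100,0,-60,0,0,0]]'
python3 - <<'E'
from h import *
goto(441.5,51,75,98)
im,_=snap('top','t4');im2,d2=snap('scene','s4');ang('s4')
c1=cv2.resize(im[195:285,185:285],None,fx=4,fy=4,interpolation=cv2.INTER_CUBIC)
c2=cv2.resize(im2[200:310,225:335],(400,360),interpolation=cv2.INTER_CUBIC)
cv2.imwrite('pics/crop4.png',np.hstack([c1,c2])[:,:,::-1])
# button top, bright grey round from the first pictures
for n,f,w in(('top','top0',(270,295,232,257)),('scene','scene0',(295,318,215,238))):
    x0,x1,y0,y1=w; g=np.load(f'pics/{f}.npz'); s=g['im'][y0:y1,x0:x1].mean(2)
    dk=cv2.morphologyEx((s<80).astype(np.uint8),cv2.MORPH_CLOSE,np.ones((2,2)));cs,_=cv2.findContours(dk,cv2.RETR_EXTERNAL,cv2.CHAIN_APPROX_NONE)
    c=max(cs,key=len);(q,sz,a)=cv2.fitEllipse(cv2.convexHull(c));q=np.add(q,[x0,y0]);print(n,q,sz,ray(n,*q,56),cloud(n,g['d'])[int(q[1]),int(q[0])])
E
```

```text
clock: 7.35
eef_pos: [432.1, 54.8, 124.2]
eef_rot: [-3.141, -0.0, 1.708]
wrist_force: [0.2, 0.4, -0.3]
finger_gap: 0.6
finger_force: 0.0
pos [432.1  54.8 124.2] rot [-3.141 -0.     1.708] j [ 0.04  0.14  1.92  0.    1.08 -0.1 ] F [ 0.2  0.4 -0.3] t 7.35
shift [-5.1  8.8 49.2] turn [-0.    -0.    -0.003]
s4 [ 17  17  42  14 209] mean [457.  152.8] line ang -142.2 radial ang -52.6
top [282.18080902 244.68008709] (18.072500228881836, 18.33877182006836) [440.44740417  48.6140759   56.        ] [441.69486942  49.17156458  73.22979941]
scene [306.01413441 229.0213089 ] (14.940494537353516, 19.094343185424805) [437.12352887  55.75977754  56.        ] [432.96937687  63.71678145  64.75471942]
```

View pics/crop4.png

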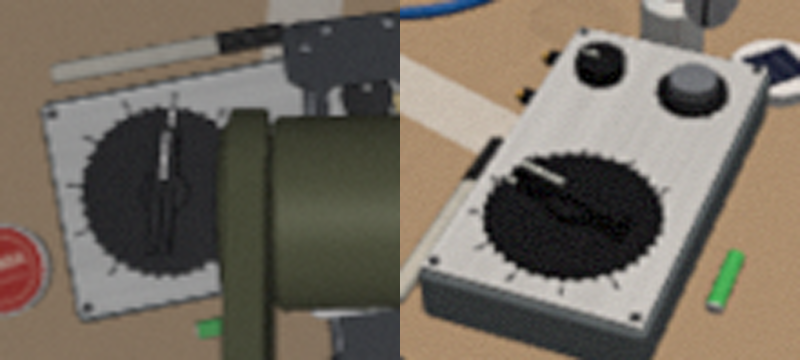

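The left crop shows the white line pointing straight back (about -4°, expected -3°), so the dial is four clicks on. Now over the button.

```bash
python3 -m crank '[[0,-4,9,10,0,0,0],[0,-4,9,30,0,0,0],[0,-4,9,44,0,0,0],[0,-4,9,44,0,0,0],[0,-4,9,46,0,0,0],[0,-4,9,48,0,0,0],[0,-4,9,50,0,0,0],[0,-4,9,50,0,0,0]]'
python3 - <<'E'
from h import *
goto(441,50.5,65,98)
im2,d2=snap('scene','s5')
cv2.imwrite('pics/crop5.png',cv2.resize(im2[170:270,260:360],(500,500),interpolation=cv2.INTER_CUBIC)[:,:,::-1])
E
```

```text
clock: 8.25
eef_pos: [441.7, 53.0, 74.6]
eef_rot: [3.141, -0.0, 1.71]
wrist_force: [-0.8, -0.4, -0.1]
finger_gap: 0.1
finger_force: 0.0
pos [441.7  53.   74.6] rot [ 3.141 -0.     1.71 ] j [ 0.04  0.24  1.94  0.    0.96 -0.1 ] F [-0.8 -0.4 -0.1] t 8.25
shift [-2.4 -1.1  9.6] turn [ 0.    -0.    -0.001]
```

View pics/crop5.png

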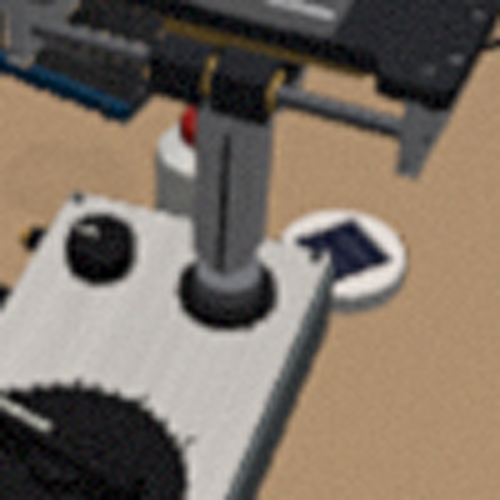

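The closed fingertips are centred just above the button at about (228,270) in the crop. Press down in small steps.

```bash
python3 -m crank '[[0,-1.5,-0.5,2,0,0,0],[0,-1.5,-0.5,4,0,0,0],[0,-1.5,-0.5,6,0,0,0],[0,-1.5,-0.5,8,0,0,0],[0,-1.5,-0.5,8,0,0,0]]'
```

```text
clock: 8.8
eef_pos: [441.4, 51.3, 66.3]
eef_rot: [-3.142, 0.0, 1.71]
wrist_force: [-0.1, -1.0, 2.9]
finger_gap: 0.5
finger_force: 1.2
```

```bash
python3 -m crank '[[0,0,0,1,0,0,0],[0,0,0,2,0,0,0],[0,0,0,3,0,0,0],[0,0,0,3,0,0,0]]'
```

```text
clock: 9.2
eef_pos: [441.4, 51.3, 63.4]
eef_rot: [3.142, 0.0, 1.71]
wrist_force: [-1.4, -1.2, 4.1]
finger_gap: 0.5
finger_force: 2.1
```

```bash
python3 -m crank '[[0,0,0,1,0,0,0],[0,0,0,2,0,0,0],[0,0,0,2.5,0,0,0],[0,0,0,2.5,0,0,0]]'
```

```text
clock: 9.6
eef_pos: [441.5, 51.4, 61.9]
eef_rot: [3.141, 0.0, 1.71]
wrist_force: [-9.1, -2.0, 21.7]
finger_gap: 0.2
finger_force: 10.6
```

The force rose to 22 N, so the button has bottomed out. It is fully down; release and rise.

```bash
python3 -m crank '[[0,0,0,0,0,0,0],[0,0,0,-5,0,0,0],[0,0,0,-15,0,0,0],[0,0,0,-35,0,0,0],[0,0,0,-60,0,0,0],[0,0,0,-90,0,0,0],[0,-40,0,-100,0,0,0],[0,-80,0,-100,0,0,0],[0,-120,0,-100,0,0,0],[0,-120,0,-100,0,0,0]]'
python3 - <<'E'
from h import *
goto(441,50.5,65,98)
im,_=snap('top','t6');im2,_=snap('scene','s6')
c1=cv2.resize(im[195:285,185:325],None,fx=3,fy=3,interpolation=cv2.INTER_CUBIC)
c2=cv2.resize(im2[190:310,225:345],(270,270),interpolation=cv2.INTER_CUBIC)
cv2.imwrite('pics/crop6.png',np.hstack([c1,c2])[:,:,::-1])
E
```

```text
clock: 10.6
eef_pos: [458.3, -70.6, 161.2]
eef_rot: [3.141, 0.0, 1.706]
wrist_force: [-0.1, 0.2, 1.2]
finger_gap: 0.8
finger_force: 0.0
pos [458.3 -70.6 161.2] rot [3.141 0.    1.706] j [-0.23  0.15  1.81 -0.    1.18 -0.37] F [-0.1  0.2  1.2] t 10.6
shift [122.4  -0.8  96.2] turn [ 0.     0.    -0.004]
```

View pics/crop6.png

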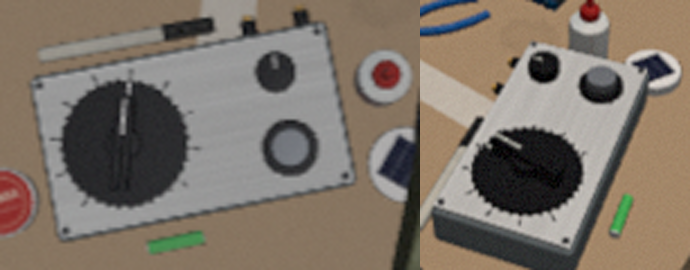

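The dial's white line at (124,110) still points straight back, the button at (290,148) is up, and the trim knob and loose things are unmoved. Handing in.

```bash
python3 -c "
from cell import manip
print(manip.sign_off())"
```

```text
the job is handed in; nothing more can be done
None
```

The dial was pushed four clicks clockwise without pinching, the button was pressed fully down once and came back up, nothing else appeared moved in the last pictures, and the job is handed in; no verdict was returned.

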